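Find the release notch on the gel unit's edge and press it open

TASK

Release the orange cover of the blue gel unit by touch: set a fingertip on the white cap of the raised edge, sweep it lightly along that edge away from the cap until you find the release notch, and press the yellow catch inside the notch right down, so that the cover pops up and stays up. Use the fingertips only to touch and press: do not push or pry the cover itself, do not force the edge, and leave the bottle, tip box, pipette and beaker where they are. Finish with the hand clear.

Things in the scene. Friction and masses are not known exactly. Their poses are not given: they have to be found in the camera images.
- unit: the gel unit, fixed to the bench: a blue box 195 by 290 mm, deck 46 mm above the bench. Origin on the bench; in its own frame the box spans x -110 to +85, y -145 to +145 mm. a raised straight lighter-blue edge, 24 mm wide, 286 mm long, stands on the deck along y at x = +62 mm (side away from the robot), 42 mm clear of the cover
- edge_mid (a point): middle of the raised edge's length, level with its top, 70 mm above the bench (the edge's middle part is 0.5 mm lower). Axes as the unit's. The release notch is a gap 46 mm long in the edge, cut right through its width, open at both sides. Where it lies varies and is not reported: its centre is at y between -39 and +39 mm from here; the rest of the edge is solid
- start_cap: the white cap at the +y end of the raised edge, 24 (x) by 30 (y) mm. Origin at the centre of its top, level with the top of the edge, 128 mm from the unit's middle; the edge runs from here along this frame's -y. The first 65 mm from this origin are always solid
- catch (a joint): how far the yellow catch is pressed straight down. It is a bar 21 mm wide running inside the edge, bare only over the notch's whole length, its top 12 mm below the edge's top until pressed. Values: 0 up, 0.008 m fully down at a stop. Takes about 5 N all the way; it stays where it is left, and lifts the cover as it goes down
- cover: the see-through orange cover, 93 (x) by 180 (y) by 30 mm high, closed at the start with its top 77 mm above the bench. Origin at its hinge, on the robot's side of the unit, 46 mm above the bench; x points along the cover towards the raised edge. It is linked to the catch: fully pressed, it stands open by 0.15 rad, its lip about 14 mm up
- bottle: loose glass bottle with blue cap, 66 mm across, 140 mm high, standing near the unit's +y end; origin at the centre of its underside
- tip_box: loose pipette-tip box, white with a blue clear lid, 85 by 120 by 73 mm, near the unit's -y end; origin at the centre of its underside
- pipette: loose white pipette lying about along the unit's y, 26 mm wide, 22 mm high, 232 mm long (from y -155 to +77 mm in its own frame), beyond the raised edge; origin at its underside
- beaker: loose small green glass beaker, 52 mm across, 60 mm high, beyond the far corner of the unit at its +y end; origin at the centre of its underside

How it is judged:
By the outcome, as a careful person would: the job done as asked, in the order asked, and still so for the second after the job is handed in, with the robot touching nothing.
It also fails if it takes over 51 s, if anything falls off the work surface, if the arm or the gripper's body presses on something with over 40 N, if the wrist force passes 120 N, or if a joint passes its speed limit or range.

ROBOT

A 6-joint arm with a two-finger parallel gripper is mounted at the origin on the work surface. World frame = base frame: x ahead of the robot, y to its left, z up, the work surface at z = 0. Lengths are in m, angles in rad, forces in N, time in s.
With the tool pointing down it reaches from about 0.325 to 0.9 m from the base axis. Payload 6.1 kg.
Tool frame: the origin (TCP) lies midway between the tips of the shut fingers; the grasp point (between the pads) lies 19 mm behind it; z points along the fingers, y is the line along which they close (so a half turn about z gives the same grasp; the last joint's range is limited). The gripper opens to 87 mm and grips with 3 to 60 N. Pads are 19 mm wide; open, the fingers measure 117 mm over their backs; the gripper's body (75 mm by 190 mm) begins 51 mm behind the grasp point.
Start: joints at [-1.31, 0.22, 1.526, -0, 1.395, -0.126], TCP at [0.236, -0.579, 0.223] pointing down, gripper open.
Joint ranges: [-2.98, 2.98], [-0.91, 2.08], [0.09, 2.57], [-1.24, 4.39], [0.2, 2.65], [-2.68, 2.68]. Speed limits (rad/s): [2.57, 2.57, 3.01, 3.14, 3.14, 3.14].

INTERFACE

Orientations are given as a rotation vector (axis times angle).
In Python, from rig import status, snapshot, ticket gives the robot as it stands. The module is installed in compiled form; this text tells all that it offers.
- The arm moves only by the tool arm_command, never from a script. Its argument "moves" is a list of rows, each an object with "linear": the shift along the tool's x, y, z in m, a list of three; "delta_rot": the turn, a rotation vector about the tool's x, y, z in degrees, a list of three; "jaw": the opening, from 0 (shut) to 1 (fully open). In form: [{"linear": [tx, ty, tz], "delta_rot": [ax, ay, az], "jaw": jaw}, ...]. A call has 1 to 20 rows; each row is the pose to reach, as a shift and turn from the pose commanded when the call began, along the tool's axes at that moment; what a row does not reach only later rows make up. A row lasts 1/12 s, in which the tool goes at most 41.7 mm and 7.16 degrees, less where a joint would pass 70% of its speed; a pose out of reach is approached as far as the arm can. A call with a gripper value outside its range is refused whole. The fingers move at their own pace and stop on an object; "force" is the grip in N (left out, the last holds). Time passes only in rows, so rows that repeat a pose let the fingers close. It gives the time, the measured TCP pose, the force, the opening and the grip force at its end, in the units of the state.
- status.observe(): the state, without advancing time (a new reading comes with each control period).
- snapshot(name): name is "side" or "top"; returns a dict with "img" (420x560x3 uint8, blue, green, red), "fx", "fy", "cx", "cy" (pixels), "distortion" ([k1, k2, p1, p2, k3] as OpenCV has them; the pictures are not rectified), "extrinsics" (4x4, takes a point from world to camera coordinates). Camera axes: x right, y up, looking along -z (the intrinsics and any distortion apply to the point x, -y, -z); pixel columns grow to the right and rows downward; lengths in m; the calibration is good to about 2 mm. A picture is of the moment at which its call begins. There is no depth.
- ticket.finish_job(): hands the job in; it is judged then, once.
The state is a dict: "time_s": time; "joint_positions": joint angles; "joint_velocities": joint speeds; "joint_efforts": joint torques, N m; "eef_pos": TCP position; "ee_rot": TCP orientation; "contact_force": force on the tool from outside, world axes, zero at the start; "torque": the same for the moment, N m; "finger_gap": finger opening in m; "grip_force": force on a finger pad.
Only numpy, scipy, OpenCV 4.12 (cv2) and the standard library are available. Lean on these libraries where they do the work, as an engineer would, in place of code of your own. Each camera call takes 0.05 s, during which the arm holds its last target. There are 200 camera calls.

## Working session

There is one attempt and no reset: what is moved stays moved. The work goes in short steps, Python scripts to look and compute and a tool call to move; the robot and the scene stay as the last step left them, time stands still between calls to the robot, and variables do not carry over. Pictures are saved under pics/ and viewed, at most 10 in all, crops included, and the job is handed in when it is done.

Besides the shell and the picture viewer there is one more tool, called after "Emit:" as name([rows], argument=value, ...), one row to a line, values as JSON. arm_command: Moves the arm, as the interface text tells. Its arguments: {"type":"object","properties":{"moves":{"type":"array","items":{"type":"object","properties":{"linear":{"type":"array","items":{"type":"number"}},"delta_rot":{"type":"array","items":{"type":"number"}},"jaw":{"type":"number"}}}},"force":{"type":"number"}},"required":["moves"]}

```bash
mkdir -p pics
python3 - <<'E'
from rig import status,snapshot
import cv2,pickle
print(status.observe())
for n in("side","top"):
    s=snapshot(n);cv2.imwrite(f"pics/{n}0.png",s["img"]);pickle.dump(s,open(n+"0.pkl","wb"))
    print(n,s["fx"],s["distortion"],s["extrinsics"])
E
```

```text
{'time_s': 0.0, 'joint_positions': array([-1.31010210e+00,  2.21226251e-01,  1.52760043e+00, -7.77079865e-06,
        1.39468942e+00, -1.26108681e-01]), 'joint_velocities': array([ 0.00013657, -0.00123631,  0.00038163, -0.00023117, -0.00147167,
        0.00130327]), 'joint_efforts': array([-8.28418852e-04, -4.94619763e+01, -3.87375641e+01,  6.97897514e-02,
        5.70928305e-02, -1.12643440e-04]), 'eef_pos': array([ 0.23559814, -0.57823239,  0.22144283]), 'ee_rot': array([-3.08113808e+00, -6.03441306e-01,  2.15018134e-04]), 'contact_force': array([-1.22923233,  0.38119845, -0.17935818]), 'torque': array([-0.00490007,  0.01566003, -0.02448139]), 'grip_force': 0.0, 'finger_gap': 0.08690569726036708}
side 412.0985738297302 [-0.10032375  0.          0.          0.          0.        ] [[-0.96500978 -0.26220868  0.0016545   0.51829019]
 [ 0.13888819 -0.50577962  0.85140886 -0.10601372]
 [-0.22240998  0.82184767  0.52449997 -0.72380297]
 [ 0.          0.          0.          1.        ]]
top 500.8589168347871 [-0.17378413  0.          0.          0.          0.        ] [[ 0.0090973  -0.99994195  0.00577367 -0.01341484]
 [ 0.9955268   0.00959984  0.09399062 -0.52957353]
 [-0.09404059  0.00489278  0.99555634 -1.04236233]
 [ 0.          0.          0.          1.        ]]
```

View pics/side0.png

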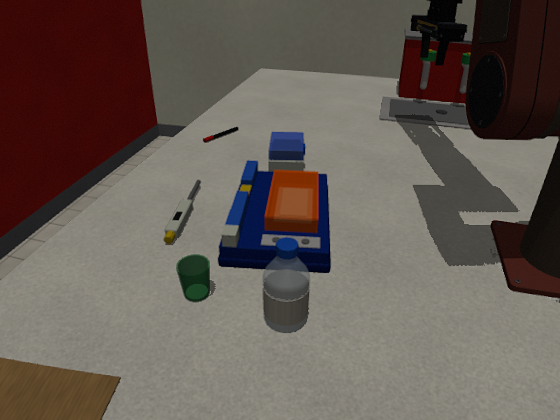

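View pics/top0.png

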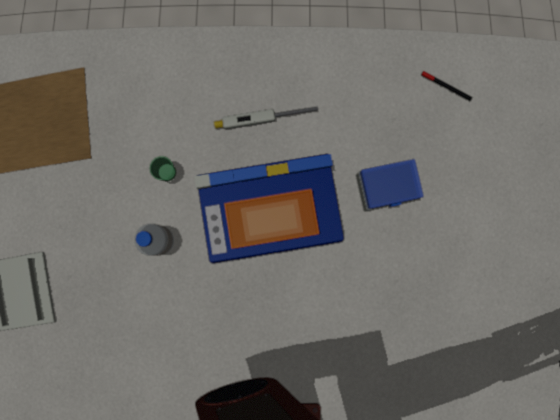

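Top view: unit in the middle, white cap at about (204,180), yellow catch at about (277,169), and the edge ends near (332,160). Side view: cap at about (232,236), catch at about (246,188).

```bash
cat > h.py <<'E'
import numpy as np,cv2,pickle
def cam(s): 
    K=np.array([[s["fx"],0,s["cx"]],[0,s["fy"],s["cy"]],[0,0,1]]);return K,np.array(s["distortion"]),np.array(s["extrinsics"])
def ray(s,p):
    K,d,E=cam(s);u=cv2.undistortPoints(np.array([[p]],float),K,d)[0,0]
    return -E[:3,:3].T@E[:3,3],E[:3,:3].T@np.array([u[0],-u[1],-1])
def onz(s,p,z):
    o,d=ray(s,p);return o+d*(z-o[2])/d[2]
def tri(s1,p1,s2,p2):
    o1,d1=ray(s1,p1);o2,d2=ray(s2,p2)
    t=np.linalg.lstsq(np.c_[d1,-d2],o2-o1,rcond=None)[0]
    a,b=o1+t[0]*d1,o2+t[1]*d2;return (a+b)/2,np.linalg.norm(a-b)
def load(n): return pickle.load(open(n+"0.pkl","rb"))
def blobs(m,amin=25):
    n,l,st,c=cv2.connectedComponentsWithStats(m.astype(np.uint8))
    return [(l==i,c[i],st[i]) for i in range(1,n) if st[i][4]>=amin]
E
python3 - <<'E'
from h import *
import cv2
T,S=load("top"),load("side")
R={}
for n,s,(x0,y0,x1,y1) in(("top",T,(185,140,350,270)),("side",S,(210,150,340,275))):
    hsv=cv2.cvtColor(s["img"],cv2.COLOR_BGR2HSV);roi=np.zeros(hsv.shape[:2],bool);roi[y0:y1,x0:x1]=1
    H,Sa,V=[hsv[...,i].astype(int) for i in range(3)]
    for nm,m in(("yellow",(abs(H-26)<6)&(Sa>150)&(V>110)),("edge",(H>100)&(H<125)&(Sa>120)&(V>120)),("orange",(H<18)&(Sa>130)&(V>90))):
        for b,c,st in blobs(m&roi):
            r=cv2.minAreaRect(np.argwhere(b)[:,::-1].astype(np.float32))
            print(n,nm,c.round(1),st,[np.round(q,1) for q in r[:2]],round(r[2],1)); R.setdefault((n,nm),[]).append(c)
yt=R["top","yellow"][0];ys=R["side","yellow"][0]
print("catch tri",tri(T,yt,S,ys),onz(T,yt,.058))
a=cv2.resize(T["img"][145:200,190:345],None,fx=5,fy=5,interpolation=cv2.INTER_CUBIC)
b=cv2.resize(S["img"][155:255,210:340],None,fx=3,fy=3,interpolation=cv2.INTER_CUBIC)
c=np.zeros((a.shape[0]+b.shape[0],max(a.shape[1],b.shape[1]),3),np.uint8);c[:275,:a.shape[1]]=a;c[275:,:b.shape[1]]=b
cv2.imwrite("pics/c1.png",c)
E
```

```text
top yellow [277.  169.1] [267 164  21  12 183] [array([276.9, 169.1]), array([ 9. , 19.9])] 80.5
top edge [236.7 174.6] [210 167  56  17 482] [array([237. , 174.5]), array([ 9.2, 55.4])] 80.5
top orange [271.3 217.9] [ 225  189   94   59 2890] [array([271.2, 218.5]), array([45.4, 88.6])] 80.5
side yellow [244.9 187.7] [240 185  11   6  51] [array([245. , 187.5]), array([10.,  5.])] -0.0
side orange [293.1 195.4] [ 265  169   53   52 2396] [array([292.1, 194.3]), array([52.3, 49.7])] 3.0
catch tri (array([ 0.60059607, -0.00642009,  0.06107796]), np.float64(0.0021754994929774176)) [ 0.60003953 -0.00670421  0.058     ]
```

View pics/c1.png

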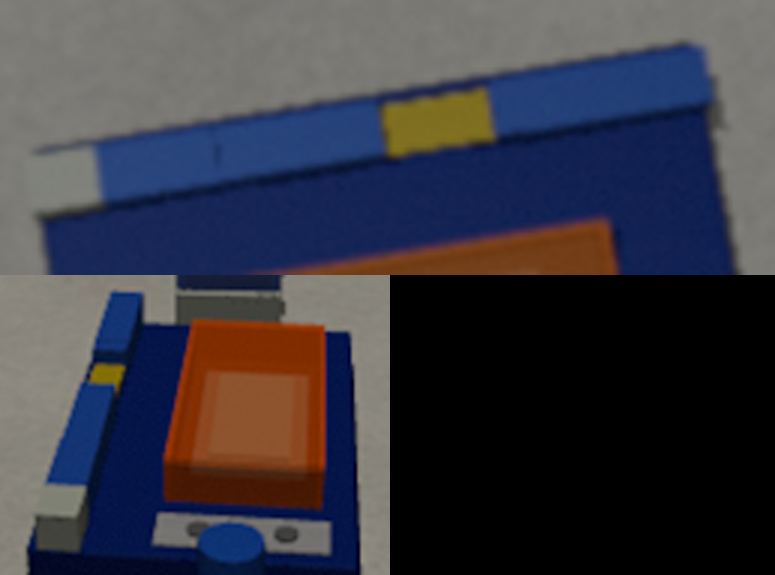

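The crop shows the cap top centred at about top (203.6,181.0) and side (231.3,230.3). The edge's far end is at top (330.2,159.8). The catch spans top columns 266.6 to 288.8.

Run:
```python
from h import *
from scipy.spatial.transform import Rotation as Ro
from rig import status
T,S=load("top"),load("side")
print("cap tri",tri(T,(203.6,181),S,(231.3,230.3)))
cap=onz(T,(203.6,181),.07);far=onz(T,(330.2,159.8),.0695);pc=onz(T,(277,169.1),.058)
near=onz(T,(190+7.5,145+36.6),.07)
d=far-near;print(cap,near,far,np.linalg.norm(d),"yaw of +y axis",np.degrees(np.arctan2(-d[1],-d[0])))
u=(far-cap)[:2];u/=np.linalg.norm(u);v=np.array([-u[1],u[0]])
print("u",u,"catch along from cap",(pc-cap)[:2]@u,"lat",(pc-cap)[:2]@v)
for p in((190+383/5,145+130/5),(190+491/5,145+115/5)): print((onz(T,p,.064)-cap)[:2]@u)
for nm,p,z in(("bottle",(145,239),.14),("beaker",(163,167),.06),("pip",(246,119),.02),("pip-cap end",(215,124),.02),("tipend",(317,109),.015)): 
  w=(onz(T,p,z)-cap)[:2];print(nm,onz(T,p,z).round(3),"along,lat",w@u,w@v)
o=status.observe();M=Ro.from_rotvec(o["ee_rot"]).as_matrix();print(M.round(3),o["eef_pos"])
```

```text
cap tri (array([0.57359192, 0.14505491, 0.06457198]), np.float64(0.001745842438093289))
[0.57198117 0.14401785 0.07      ] [0.5706417  0.15662764 0.07      ] [ 0.61880925 -0.11649913  0.0695    ] 0.2773420181996904 yaw of +y axis 100.00161465213166
u [ 0.1769152 -0.9842261] catch along from cap 0.15334505709699198 lat 0.0008943340280987006
0.13128459350001437
0.17638694883567174
bottle [0.45  0.244 0.14 ] along,lat -0.12050464938420052 -0.10259183868139192
beaker [0.602 0.232 0.06 ] along,lat -0.0812498625199677 0.0455149918665654
pip [0.717 0.062 0.02 ] along,lat 0.10637794555271304 0.12804901738862123
pip-cap end [0.705 0.13  0.02 ] along,lat 0.03764010130729824 0.1286081884094974
tipend [ 0.743 -0.094  0.015] along,lat 0.2644497356357829 0.12593626185724346
[[ 0.926  0.377 -0.   ]
 [ 0.377 -0.926  0.002]
 [ 0.    -0.002 -1.   ]] [ 0.23561677 -0.57829469  0.22154943]
```

Emit:
arm_command([
  {"linear": [0.583, -0.542, 0], "delta_rot": [0, 0, 12.1], "jaw": 0},
  {"linear": [0.583, -0.542, 0], "delta_rot": [0, 0, 12.1], "jaw": 0},
  {"linear": [0.583, -0.542, 0], "delta_rot": [0, 0, 12.1], "jaw": 0},
  {"linear": [0.583, -0.542, 0], "delta_rot": [0, 0, 12.1], "jaw": 0},
  {"linear": [0.583, -0.542, 0], "delta_rot": [0, 0, 12.1], "jaw": 0},
  {"linear": [0.583, -0.542, 0], "delta_rot": [0, 0, 12.1], "jaw": 0},
  {"linear": [0.583, -0.542, 0], "delta_rot": [0, 0, 12.1], "jaw": 0},
  {"linear": [0.583, -0.542, 0], "delta_rot": [0, 0, 12.1], "jaw": 0},
  {"linear": [0.583, -0.542, 0], "delta_rot": [0, 0, 12.1], "jaw": 0},
  {"linear": [0.583, -0.542, 0], "delta_rot": [0, 0, 12.1], "jaw": 0},
  {"linear": [0.583, -0.542, 0], "delta_rot": [0, 0, 12.1], "jaw": 0},
  {"linear": [0.583, -0.542, 0], "delta_rot": [0, 0, 12.1], "jaw": 0},
  {"linear": [0.583, -0.542, 0], "delta_rot": [0, 0, 12.1], "jaw": 0},
  {"linear": [0.583, -0.542, 0], "delta_rot": [0, 0, 12.1], "jaw": 0},
  {"linear": [0.583, -0.542, 0], "delta_rot": [0, 0, 12.1], "jaw": 0},
  {"linear": [0.583, -0.542, 0], "delta_rot": [0, 0, 12.1], "jaw": 0},
  {"linear": [0.583, -0.542, 0], "delta_rot": [0, 0, 12.1], "jaw": 0},
  {"linear": [0.583, -0.542, 0], "delta_rot": [0, 0, 12.1], "jaw": 0},
  {"linear": [0.583, -0.542, 0], "delta_rot": [0, 0, 12.1], "jaw": 0},
  {"linear": [0.583, -0.542, 0], "delta_rot": [0, 0, 12.1], "jaw": 0},
])

```text
time_s: 1.77
eef_pos: [0.5723, 0.1489, 0.2216]
ee_rot: [-3.126, -0.282, -0.0]
contact_force: [-0.0, -1.6, -0.2]
finger_gap: 0.0003
grip_force: 0.0
```

Emit:
arm_command([
  {"linear": [0, 0, 0.03], "jaw": 0},
  {"linear": [0, 0, 0.06], "jaw": 0},
  {"linear": [0, 0, 0.09], "jaw": 0},
  {"linear": [0, 0, 0.115], "jaw": 0},
  {"linear": [0, 0, 0.13], "jaw": 0},
  {"linear": [0, 0, 0.135], "jaw": 0},
  {"linear": [0, 0, 0.135], "jaw": 0},
  {"linear": [0, 0, 0.135], "jaw": 0},
])

```text
invalid input at $.moves[0]: expected keys linear, delta_rot, jaw
```

Run:
```python
from rig import status,snapshot
from h import *
import cv2
o=status.observe();print(o["eef_pos"],o["ee_rot"],o["contact_force"])
T,S=snapshot("top"),snapshot("side")
a=cv2.resize(S["img"][140:270,190:340],None,fx=4,fy=4,interpolation=cv2.INTER_CUBIC)
cv2.imwrite("pics/c2.png",a)
```

```text
[0.57226206 0.14893441 0.22162316] [-3.12626655e+00 -2.82280168e-01 -5.94740233e-05] [-0.01325322 -1.61970342 -0.23427452]
```

View pics/c2.png

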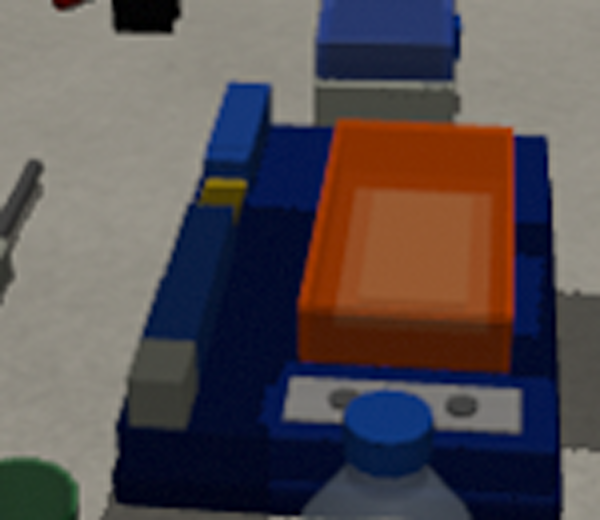

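The fingertips are still above the crop, at the dark block near the top left. The unit is undisturbed, with the cap at about crop (160,365). The move needs the delta_rot key, so I'll resend it.

Emit:
arm_command([
  {"linear": [0, 0, 0.03], "delta_rot": [0, 0, 0], "jaw": 0},
  {"linear": [0, 0, 0.06], "delta_rot": [0, 0, 0], "jaw": 0},
  {"linear": [0, 0, 0.09], "delta_rot": [0, 0, 0], "jaw": 0},
  {"linear": [0, 0, 0.115], "delta_rot": [0, 0, 0], "jaw": 0},
  {"linear": [0, 0, 0.13], "delta_rot": [0, 0, 0], "jaw": 0},
  {"linear": [0, 0, 0.135], "delta_rot": [0, 0, 0], "jaw": 0},
  {"linear": [0, 0, 0.135], "delta_rot": [0, 0, 0], "jaw": 0},
  {"linear": [0, 0, 0.135], "delta_rot": [0, 0, 0], "jaw": 0},
])

```text
time_s: 2.53
eef_pos: [0.5716, 0.1422, 0.0884]
ee_rot: [3.129, 0.274, 0.001]
contact_force: [0.2, -0.1, 0.1]
finger_gap: 0.0004
grip_force: 0.0
```

Run:
```python
from rig import status,snapshot
from h import *
import cv2
o=status.observe();print(o["eef_pos"],o["ee_rot"],o["contact_force"])
T,S=snapshot("top"),snapshot("side")
a=cv2.resize(S["img"][140:270,190:340],None,fx=4,fy=4,interpolation=cv2.INTER_CUBIC)
cv2.imwrite("pics/c3.png",a)
```

```text
[0.57162854 0.14217302 0.08842768] [3.12946173e+00 2.73806876e-01 1.23533089e-03] [ 0.22439441 -0.14192833  0.12129525]
```

View pics/c3.png

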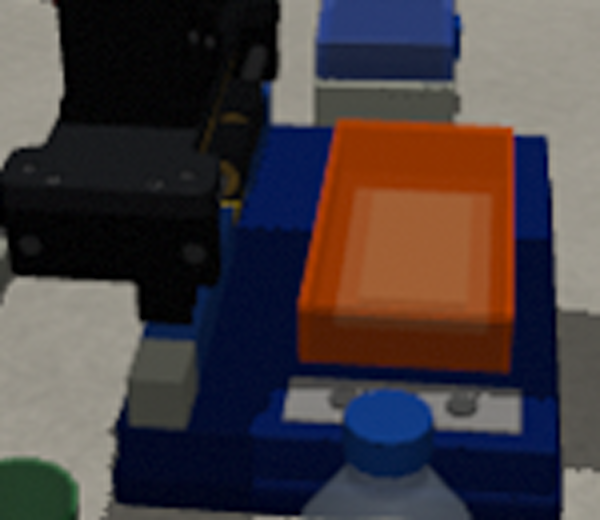

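Fingertips (crop about (167,318)) are lined up over the edge, roughly 18 mm above the cap. Going down gently.

Emit:
arm_command([
  {"linear": [0, -0.003, 0.005], "delta_rot": [0, 0, 0], "jaw": 0},
  {"linear": [0, -0.003, 0.01], "delta_rot": [0, 0, 0], "jaw": 0},
  {"linear": [0, -0.003, 0.013], "delta_rot": [0, 0, 0], "jaw": 0},
  {"linear": [0, -0.003, 0.013], "delta_rot": [0, 0, 0], "jaw": 0},
  {"linear": [0, -0.003, 0.013], "delta_rot": [0, 0, 0], "jaw": 0},
  {"linear": [0, -0.003, 0.013], "delta_rot": [0, 0, 0], "jaw": 0},
])

```text
time_s: 3.13
eef_pos: [0.5707, 0.1461, 0.0745]
ee_rot: [3.129, 0.276, -0.0]
contact_force: [1.0, -0.1, 0.1]
finger_gap: 0.0007
grip_force: 0.0
```

Emit:
arm_command([
  {"linear": [0, 0, 0.001], "delta_rot": [0, 0, 0], "jaw": 0},
  {"linear": [0, 0, 0.002], "delta_rot": [0, 0, 0], "jaw": 0},
  {"linear": [0, 0, 0.003], "delta_rot": [0, 0, 0], "jaw": 0},
  {"linear": [0, 0, 0.003], "delta_rot": [0, 0, 0], "jaw": 0},
  {"linear": [0, 0, 0.003], "delta_rot": [0, 0, 0], "jaw": 0},
])

```text
time_s: 3.55
eef_pos: [0.5707, 0.146, 0.0714]
ee_rot: [3.129, 0.275, -0.0]
contact_force: [-0.7, 0.5, 0.3]
finger_gap: 0.0005
grip_force: 0.0
```

Emit:
arm_command([
  {"linear": [0, 0, 0.0005], "delta_rot": [0, 0, 0], "jaw": 0},
  {"linear": [0, 0, 0.001], "delta_rot": [0, 0, 0], "jaw": 0},
  {"linear": [0, 0, 0.0015], "delta_rot": [0, 0, 0], "jaw": 0},
  {"linear": [0, 0, 0.0015], "delta_rot": [0, 0, 0], "jaw": 0},
])

```text
time_s: 3.88
eef_pos: [0.5708, 0.146, 0.0704]
ee_rot: [3.129, 0.276, 0.0]
contact_force: [-1.1, -0.7, 3.7]
finger_gap: 0.0006
grip_force: 1.8
```

Contact on the cap at 3.7 N. Now sweeping along the edge.

Emit:
arm_command([
  {"linear": [0, 0.002, 0.0002], "delta_rot": [0, 0, 0], "jaw": 0},
  {"linear": [0, 0.005, 0.0003], "delta_rot": [0, 0, 0], "jaw": 0},
  {"linear": [0, 0.009, 0.0003], "delta_rot": [0, 0, 0], "jaw": 0},
  {"linear": [0, 0.013, 0.0003], "delta_rot": [0, 0, 0], "jaw": 0},
  {"linear": [0, 0.017, 0.0003], "delta_rot": [0, 0, 0], "jaw": 0},
  {"linear": [0, 0.021, 0.0003], "delta_rot": [0, 0, 0], "jaw": 0},
  {"linear": [0, 0.025, 0.0003], "delta_rot": [0, 0, 0], "jaw": 0},
  {"linear": [0, 0.029, 0.0003], "delta_rot": [0, 0, 0], "jaw": 0},
])

```text
time_s: 4.55
eef_pos: [0.5765, 0.1175, 0.0704]
ee_rot: [-3.129, -0.275, -0.002]
contact_force: [-0.1, 2.9, 6.3]
finger_gap: 0.0006
grip_force: 2.7
```

Emit:
arm_command([
  {"linear": [0, 0.004, 0.0001], "delta_rot": [0, 0, 0], "jaw": 0},
  {"linear": [0, 0.008, 0.0002], "delta_rot": [0, 0, 0], "jaw": 0},
  {"linear": [0, 0.012, 0.0003], "delta_rot": [0, 0, 0], "jaw": 0},
  {"linear": [0, 0.016, 0.0003], "delta_rot": [0, 0, 0], "jaw": 0},
  {"linear": [0, 0.02, 0.0003], "delta_rot": [0, 0, 0], "jaw": 0},
  {"linear": [0, 0.024, 0.0003], "delta_rot": [0, 0, 0], "jaw": 0},
  {"linear": [0, 0.028, 0.0003], "delta_rot": [0, 0, 0], "jaw": 0},
  {"linear": [0, 0.032, 0.0003], "delta_rot": [0, 0, 0], "jaw": 0},
])

```text
time_s: 5.22
eef_pos: [0.5823, 0.0862, 0.0704]
ee_rot: [-3.128, -0.275, -0.003]
contact_force: [-0.5, 4.0, 5.9]
finger_gap: 0.0004
grip_force: 3.1
```

Emit:
arm_command([
  {"linear": [0, 0.004, 0.0], "delta_rot": [0, 0, 0], "jaw": 0},
  {"linear": [0, 0.008, 0.0], "delta_rot": [0, 0, 0], "jaw": 0},
  {"linear": [0, 0.012, 0.0], "delta_rot": [0, 0, 0], "jaw": 0},
  {"linear": [0, 0.016, 0.0], "delta_rot": [0, 0, 0], "jaw": 0},
  {"linear": [0, 0.02, 0.0], "delta_rot": [0, 0, 0], "jaw": 0},
  {"linear": [0, 0.024, 0.0], "delta_rot": [0, 0, 0], "jaw": 0},
  {"linear": [0, 0.028, 0.0], "delta_rot": [0, 0, 0], "jaw": 0},
  {"linear": [0, 0.032, 0.0], "delta_rot": [0, 0, 0], "jaw": 0},
  {"linear": [0, 0.036, 0.0], "delta_rot": [0, 0, 0], "jaw": 0},
  {"linear": [0, 0.04, 0.0], "delta_rot": [0, 0, 0], "jaw": 0},
])

```text
time_s: 6.05
eef_pos: [0.5887, 0.0465, 0.0699]
ee_rot: [-3.129, -0.275, -0.001]
contact_force: [-0.3, 3.7, 5.5]
finger_gap: 0.0004
grip_force: 3.0
```

Emit:
arm_command([
  {"linear": [0, 0.004, 0.0], "delta_rot": [0, 0, 0], "jaw": 0},
  {"linear": [0, 0.008, 0.0], "delta_rot": [0, 0, 0], "jaw": 0},
  {"linear": [0, 0.012, 0.0], "delta_rot": [0, 0, 0], "jaw": 0},
  {"linear": [0, 0.016, 0.0], "delta_rot": [0, 0, 0], "jaw": 0},
  {"linear": [0, 0.02, 0.0], "delta_rot": [0, 0, 0], "jaw": 0},
  {"linear": [0, 0.024, 0.0], "delta_rot": [0, 0, 0], "jaw": 0},
  {"linear": [0, 0.028, 0.0], "delta_rot": [0, 0, 0], "jaw": 0},
  {"linear": [0, 0.032, 0.0], "delta_rot": [0, 0, 0], "jaw": 0},
  {"linear": [0, 0.036, 0.0], "delta_rot": [0, 0, 0], "jaw": 0},
])

```text
time_s: 6.8
eef_pos: [0.5948, 0.0108, 0.0696]
ee_rot: [-3.129, -0.275, -0.0]
contact_force: [0.0, 1.8, 2.3]
finger_gap: 0.0008
grip_force: 0.6
```

Emit:
arm_command([
  {"linear": [0, 0.002, 0.0], "delta_rot": [0, 0, 0], "jaw": 0},
  {"linear": [0, 0.004, 0.0], "delta_rot": [0, 0, 0], "jaw": 0},
  {"linear": [0, 0.004, 0.0], "delta_rot": [0, 0, 0], "jaw": 0},
])

```text
time_s: 7.05
eef_pos: [0.5948, 0.0063, 0.0687]
ee_rot: [3.129, 0.275, -0.002]
contact_force: [-0.1, -0.0, 0.3]
finger_gap: 0.0008
grip_force: 0.0
```

Force dropped to zero and the tip sank, so this is the notch. Moving a little further to its middle.

Emit:
arm_command([
  {"linear": [0, 0.003, 0.0], "delta_rot": [0, 0, 0], "jaw": 0},
  {"linear": [0, 0.006, 0.0], "delta_rot": [0, 0, 0], "jaw": 0},
  {"linear": [0, 0.009, 0.0], "delta_rot": [0, 0, 0], "jaw": 0},
  {"linear": [0, 0.009, 0.0], "delta_rot": [0, 0, 0], "jaw": 0},
  {"linear": [0, 0.009, 0.002], "delta_rot": [0, 0, 0], "jaw": 0},
  {"linear": [0, 0.009, 0.004], "delta_rot": [0, 0, 0], "jaw": 0},
  {"linear": [0, 0.009, 0.004], "delta_rot": [0, 0, 0], "jaw": 0},
  {"linear": [0, 0.009, 0.004], "delta_rot": [0, 0, 0], "jaw": 0},
])

```text
time_s: 7.72
eef_pos: [0.5966, -0.0015, 0.0651]
ee_rot: [-3.129, -0.276, 0.001]
contact_force: [0.3, 0.0, 0.6]
finger_gap: 0.0001
grip_force: 0.0
```

Emit:
arm_command([
  {"linear": [0, 0.001, 0.002], "delta_rot": [0, 0, 0], "jaw": 0},
  {"linear": [0, 0.002, 0.004], "delta_rot": [0, 0, 0], "jaw": 0},
  {"linear": [0, 0.002, 0.006], "delta_rot": [0, 0, 0], "jaw": 0},
  {"linear": [0, 0.002, 0.008], "delta_rot": [0, 0, 0], "jaw": 0},
  {"linear": [0, 0.002, 0.009], "delta_rot": [0, 0, 0], "jaw": 0},
  {"linear": [0, 0.002, 0.009], "delta_rot": [0, 0, 0], "jaw": 0},
  {"linear": [0, 0.002, 0.009], "delta_rot": [0, 0, 0], "jaw": 0},
])

```text
time_s: 8.3
eef_pos: [0.5973, -0.0038, 0.0565]
ee_rot: [3.129, 0.275, 0.0]
contact_force: [0.3, -1.0, 1.9]
finger_gap: 0.0005
grip_force: 0.9
```

Emit:
arm_command([
  {"linear": [0, 0, 0.001], "delta_rot": [0, 0, 0], "jaw": 0},
  {"linear": [0, 0, 0.002], "delta_rot": [0, 0, 0], "jaw": 0},
  {"linear": [0, 0, 0.003], "delta_rot": [0, 0, 0], "jaw": 0},
  {"linear": [0, 0, 0.004], "delta_rot": [0, 0, 0], "jaw": 0},
  {"linear": [0, 0, 0.005], "delta_rot": [0, 0, 0], "jaw": 0},
  {"linear": [0, 0, 0.006], "delta_rot": [0, 0, 0], "jaw": 0},
  {"linear": [0, 0, 0.006], "delta_rot": [0, 0, 0], "jaw": 0},
  {"linear": [0, 0, 0.006], "delta_rot": [0, 0, 0], "jaw": 0},
])

```text
time_s: 8.97
eef_pos: [0.5973, -0.0037, 0.0504]
ee_rot: [3.129, 0.275, 0.0]
contact_force: [-1.8, -0.8, 3.8]
finger_gap: 0.0003
grip_force: 1.8
```

Emit:
arm_command([
  {"linear": [0, 0, 0.0005], "delta_rot": [0, 0, 0], "jaw": 0},
  {"linear": [0, 0, 0.001], "delta_rot": [0, 0, 0], "jaw": 0},
  {"linear": [0, 0, 0.0015], "delta_rot": [0, 0, 0], "jaw": 0},
  {"linear": [0, 0, 0.0015], "delta_rot": [0, 0, 0], "jaw": 0},
  {"linear": [0, 0, 0.0015], "delta_rot": [0, 0, 0], "jaw": 0},
])

```text
time_s: 9.38
eef_pos: [0.5974, -0.0038, 0.0502]
ee_rot: [3.129, 0.276, 0.0]
contact_force: [-4.8, -1.5, 11.7]
finger_gap: 0.0005
grip_force: 6.1
```

The catch is at its stop: 11.7 N with no further travel. Retracting straight up.

Emit:
arm_command([
  {"linear": [0, 0, -0.003], "delta_rot": [0, 0, 0], "jaw": 0},
  {"linear": [0, 0, -0.01], "delta_rot": [0, 0, 0], "jaw": 0},
  {"linear": [0, 0, -0.03], "delta_rot": [0, 0, 0], "jaw": 0},
  {"linear": [0, 0, -0.06], "delta_rot": [0, 0, 0], "jaw": 0},
  {"linear": [0, 0, -0.09], "delta_rot": [0, 0, 0], "jaw": 0},
  {"linear": [0, 0, -0.12], "delta_rot": [0, 0, 0], "jaw": 0},
  {"linear": [0, 0, -0.15], "delta_rot": [0, 0, 0], "jaw": 0},
  {"linear": [0, 0, -0.17], "delta_rot": [0, 0, 0], "jaw": 0},
  {"linear": [0, 0, -0.18], "delta_rot": [0, 0, 0], "jaw": 0},
  {"linear": [0, 0, -0.18], "delta_rot": [0, 0, 0], "jaw": 0},
  {"linear": [0, 0, -0.18], "delta_rot": [0, 0, 0], "jaw": 0},
])

```text
time_s: 10.3
eef_pos: [0.5971, -0.0035, 0.2282]
ee_rot: [-3.129, -0.276, 0.001]
contact_force: [-0.9, 1.1, -0.5]
finger_gap: 0.0002
grip_force: 0.0
```

Run:
```python
from rig import status,snapshot
from h import *
import cv2
o=status.observe();print(o["eef_pos"],o["contact_force"])
S=snapshot("side")
a=cv2.resize(S["img"][140:270,190:340],None,fx=4,fy=4,interpolation=cv2.INTER_CUBIC)
cv2.imwrite("pics/c4.png",a)
```

```text
[ 0.59707029 -0.00350776  0.2282254 ] [-0.86376046  1.08017567 -0.52989853]
```

View pics/c4.png

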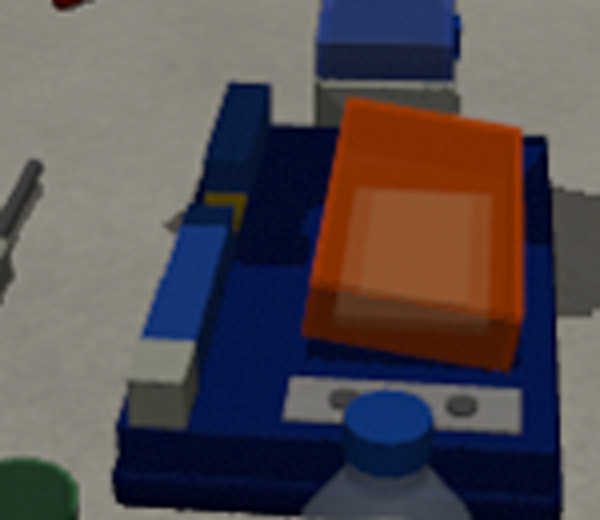

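The cover now stands open: its lip is raised at crop (305,335) and the hinge side is at about (510,370), a slope of roughly 0.15 rad. The catch is lower at (228,205), and the bottle, box, pipette and beaker are where they were. The hand is clear.

```bash
python3 -c "
from rig import ticket
print(ticket.finish_job())"
```

```text
the job is handed in; nothing more can be done
None
```

I found the notch by touch from the white cap and pressed the catch down to its stop. The cover stands open, nothing else moved, the hand is clear, and the job was handed in at about 10 s.

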